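# Dry-stack the tiered wooden stand on its plate

## Robot

A 6-joint arm with a two-finger parallel gripper is mounted at the origin on the work surface. World frame = base frame: x ahead of the robot, y to its left, z up, the work surface at z = 0. Lengths are in m, angles in rad, forces in N, time in s.
With the tool pointing down it reaches from about 0.4 to 0.825 m from the base axis. Payload 7 kg.
Tool frame: the origin (TCP) lies between the finger pads; the fingertips stand bot.tip_extent ahead of it and the grasp point (between the pads) is the TCP (bot.tip_extent is the distance from the TCP to the fingertips, in m); z points along the fingers, y is the line along which they close (so a half turn about z gives the same grasp; the last joint's range is limited). The gripper opens to 88 mm and grips with 3 to 60 N. Pads are 19 mm wide; open, the fingers measure 130 mm over their backs; the gripper's body (78 mm by 193 mm) begins 47 mm behind the grasp point.
Start: joints at [1.606, 0.359, 0.012, 0, -1.224, -0.288], TCP at [0.169, 0.654, 0.246] pointing down, gripper open.
Joint ranges: [-3.07, 3.07], [-1.43, 2.12], [-1.02, 1.25], [-3.03, 1.67], [-3.05, -0], [-3.03, 3.03]. Speed limits (rad/s): [2.39, 2.39, 3.01, 3.14, 3.14, 3.14].

## Interface

Orientations are given as a rotation vector (axis times angle).
In Python, from workcell import monitor, vision, bot gives the robot as it stands.
- The arm moves only by the tool arm_command, never from a script. Its argument "increments" is one flat list of numbers, 5 for each row, row after row: the shift along the tool's x, y, z in m, then the turn about the tool's z in degrees, then the opening, from 0 (shut) to 1 (fully open). In form: [tx, ty, tz, yaw, fingers, tx, ty, tz, yaw, fingers, ...]. A call has 1 to 5 rows; each row is the pose to reach, as a shift and turn from the pose commanded when the call began, along the tool's axes at that moment; what a row does not reach only later rows make up. A row lasts 1/10 s, in which the tool goes at most 50 mm and 8.59 degrees, less where a joint would pass 70% of its speed; a pose out of reach is approached as far as the arm can. A call with a gripper value outside its range is refused whole. The fingers move at their own pace and stop on an object; "force" is the grip in N (left out, the last holds). Time passes only in rows, so rows that repeat a pose let the fingers close. It gives the time, the measured TCP pose, the force, the opening and the grip force at its end, in the units of the state.
- monitor.get_obs(): the state, without advancing time (a new reading comes with each control period).
- vision.capture(name): name is "side" or "top" or "wrist"; returns a dict with "image" (420x560x3 uint8, blue, green, red), "vertical_fov" (degrees; the focal length in pixels is half the picture's height over the tangent of half this angle, whatever the lens; pixels are square), "cx", "cy" (the principal point, pixels), "dist" ([k1, k2, p1, p2, k3] as OpenCV has them; the pictures are not rectified), "eye" and "attitude" of the camera in the world. Camera axes: x right, y down, z forward; pixel columns grow to the right and rows downward; lengths in m; the calibration is good to about 2 mm. A picture is of the moment at which its call begins. There is no depth.
- bot.finish_job(): hands the job in; it is judged then, once.
The state is a dict: "clock": time; "joint_positions": joint angles; "joint_vel": joint speeds; "tau": joint torques, N m; "position": TCP position; "tool_rot": TCP orientation; "force": force on the tool from outside, world axes, zero at the start; "torque": the same for the moment, N m; "grip_width": finger opening in m; "grip_force": force on a finger pad.
Only numpy, scipy, OpenCV 4.12 (cv2) and the standard library are available. Lean on these libraries where they do the work, as an engineer would, in place of code of your own. Each camera call takes 0.05 s, during which the arm holds its last target. There are 200 camera calls.

## Task

Lay up the little tiered stand: bring the big plain wooden disc from the grey laminate feed board onto the round dark plate, then set the hubbed disc on it with its hub up, and last the small plain disc on top of the hub. Every layer must lie flat, centred to a few millimetres on the one below it. Leave the loose things lying around on the bench where they are.

Things in the scene. Friction and masses are not known exactly. Their poses are not given: they have to be found in the camera images.
- plate_top (a point): Centre of the top face of the round dark wooden plate, 170 mm across, fixed, top 18 mm above the bench; z up. A grey laminate feed board, 190 mm wide (x) and 215 mm long (y), fixed to it, butts against the plate's rim on this frame's -y side, from 87 to 302 mm from the plate's centre; its top is 20 mm above the bench, so a disc slides off it onto the plate over a 2 mm step down. Plate and board stand at varying places and yaw (within 0.25 rad of the world axes).
- big_center (a point): Centre, half-way up, of the big plain disc of pale wood: 130 mm across, 20 mm thick, about 0.2 kg, too wide for a gripper. It starts lying flat on the feed board and slides easily when its rim is pushed. Axis z.
- hub_center (a point): The hubbed disc of pale wood, lying on the bench hub up, about 0.1 kg: a flange 100 mm across and 12 mm thick, with a round hub 50 mm across and 24 mm tall on its middle, 36 mm in all. This point lies on its axis, 18 mm above its underside; z points from flange to hub. The hub is the part to grip.
- cap_center (a point): Centre, half-way up, of the small plain disc of pale wood, 66 mm across, 18 mm thick, about 45 g, lying flat on the bench. Axis z.
- tile: Rectangular pale wood block, 90 x 60 x 25 mm (x, y, z), lying on the bench among the discs; it is not part of the stand. Origin under its centre.
- bangle: Dark wooden bangle, a ring 80 mm across outside and 18 mm high, lying beyond the plate. Origin under its centre.
- screwdriver: Screwdriver about 200 mm long, lying on the left of the bench. Origin near its middle.
- brush: Flat paint brush about 200 mm long, lying at the near right of the bench. Origin near its middle.
- dish: Small blue ceramic bowl, 96 mm across and 40 mm high, at the back left of the bench. Origin under its centre.
Mind the look-alikes: they are no part of the job. Leave any green or turquoise look-alike of the part that bears big_center alone.

How it is judged:
By the outcome, as a careful person would: the job done as asked, in the order asked, and still so for the second after the job is handed in, with the robot touching nothing.
It also fails if it takes over 72 s, if anything falls off the work surface, if the arm or the gripper's body presses on something with over 40 N, if the wrist force passes 120 N, or if a joint passes its speed limit or range.

## Working session

There is one attempt and no reset: what is moved stays moved. The work goes in short steps, Python scripts to look and compute and a tool call to move; the robot and the scene stay as the last step left them, time stands still between calls to the robot, and variables do not carry over. Pictures are saved under pics/ and viewed, at most 10 in all, crops included, and the job is handed in when it is done.

Besides the shell and the picture viewer there is one more tool, called after "Request:" in YAML: its name, and indented under it one key for each argument. arm_command: Moves the arm, as the interface text tells. Its arguments: {"type":"object","properties":{"increments":{"type":"array"},"force":{"type":"number"}},"required":["increments"]}

```bash
mkdir -p pics; ls; python3 - <<'E'
from workcell import monitor, vision, bot
import cv2
o=monitor.get_obs()
for k in("clock","position","tool_rot","force","grip_width"):print(k,o[k])
print(bot.tip_extent)
for n in("top","side"):
    c=vision.capture(n); cv2.imwrite(f"pics/{n}0.png",c["image"])
    print(n,{k:v for k,v in c.items() if k!="image"})
E
```

```text
pics
clock 0.0
position [0.16872912 0.65307311 0.24463246]
tool_rot [ 3.11483687e+00 -3.96057830e-01 -1.03539837e-04]
force [-0.69547885  1.02351061 -0.66479815]
grip_width 0.08776633220845695
0.019
top {'vertical_fov': 46.311216947729264, 'cx': 289.8746326143763, 'cy': 204.100550883922, 'dist': array([-0.01141593,  0.        ,  0.        ,  0.        ,  0.        ]), 'eye': array([0.24342017, 0.01843702, 1.50279862]), 'attitude': array([-2.12491292,  2.17278318, -0.15331726])}
side {'vertical_fov': 51.51283257305082, 'cx': 282.9462621104677, 'cy': 209.0861581809289, 'dist': array([-0.10783857,  0.        ,  0.        ,  0.        ,  0.        ]), 'eye': array([-0.09661196, -0.69956719,  0.83873696]), 'attitude': array([-2.18054049,  0.74409314, -0.35199358])}
```

View pics/top0.png

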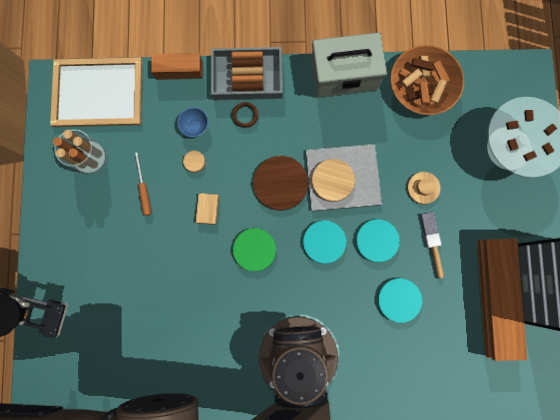

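View pics/side0.png

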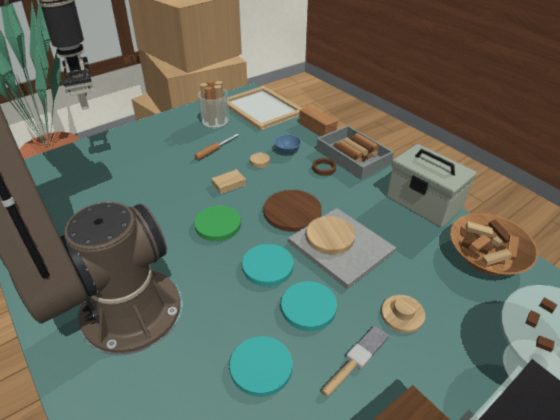

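The pale disc on the grey board at (333,180) is the big plain disc. The dark plate is at (280,183), the hubbed disc at (424,188) and the cap at (194,161). The turquoise and green discs at (325,242), (378,240), (400,300) and (254,249) are look-alikes: wrong colour, and not on the board.

```bash
cat > h.py <<'E'
from workcell import monitor, vision, bot
import cv2, numpy as np
from scipy.spatial.transform import Rotation as R
from scipy.optimize import least_squares
def cam(n,save=None):
    c=vision.capture(n); f=210/np.tan(np.radians(c["vertical_fov"]/2))
    c["K"]=np.array([[f,0,c["cx"]],[0,f,c["cy"]],[0,0,1.]]); c["R"]=R.from_rotvec(c["attitude"]).as_matrix()
    if save: cv2.imwrite(f"pics/{save}.png",c["image"])
    return c
def w(c,px,z):
    u=cv2.undistortPoints(np.float64(px).reshape(-1,1,2),c["K"],c["dist"])[:,0]
    d=np.c_[u,np.ones(len(u))]@c["R"].T
    return c["eye"]+d*((z-c["eye"][2])/d[:,2])[:,None]
def proj(c,P):
    rv=cv2.Rodrigues(c["R"].T)[0]
    return cv2.projectPoints(np.float64(P).reshape(-1,1,3),rv,-c["R"].T@c["eye"],c["K"],c["dist"])[0][:,0]
def contour(mask,px):
    cs=cv2.findContours(mask.astype(np.uint8),cv2.RETR_EXTERNAL,cv2.CHAIN_APPROX_NONE)[0]
    cs=[k for k in cs if cv2.contourArea(k)>30]
    return max(cs,key=lambda k:cv2.pointPolygonTest(k,tuple(map(float,px)),True))[:,0]
def pale(im):
    h=cv2.cvtColor(im,cv2.COLOR_BGR2HSV); return (h[...,0]<28)&(h[...,1]>60)&(h[...,2]>110)
def circ(P,r=None):
    f=lambda q:np.hypot(P[:,0]-q[0],P[:,1]-q[1])-(r or q[2])
    s=least_squares(f,[*P[:,:2].mean(0),r or .05],loss="soft_l1",f_scale=.002); return s.x,np.sqrt((s.fun**2).mean())
def to(x,y,z,yaw=None):
    """tool-axis shift to world target; yaw=world angle of the closing line (tool y)"""
    o=monitor.get_obs(); M=R.from_rotvec(o["tool_rot"]).as_matrix()
    t=M.T@(np.array([x,y,z])-o["position"]); a=0
    if yaw is not None:
        cur=np.arctan2(M[1,1],M[0,1]); a=-((np.degrees(yaw-cur)+90)%180-90)
    print("shift",t.round(4),"turn",round(a,2))
E
python3 - <<'E'
from h import *
c=cam("top"); im=c["image"]; p=pale(im)
h=cv2.cvtColor(im,cv2.COLOR_BGR2HSV)
for n,px,z in(("big",(333,180),.04),("cap",(194,161),.018),("flange",(424,188),.012)):
    print(n,*circ(w(c,contour(p,px),z)))
k=contour((h[...,0]<25)&(h[...,2]<130)&(h[...,1]>60),(280,183)); print("plate",*circ(w(c,k,.018)))
g=contour((h[...,1]<50)&(h[...,2]>70),(370,150)); r=cv2.minAreaRect(w(c,g,.02)[:,:2].astype(np.float32)); print("board",r, cv2.boxPoints(r))
cv2.imwrite("pics/crop.png",cv2.resize(im[110:280,160:470],None,fx=2.5,fy=2.5,interpolation=2))
print(monitor.get_obs()["clock"])
E
```

```text
big [ 0.52370583 -0.11826969  0.06402003] 0.0008475568888464823
cap [0.59570406 0.30886874 0.03242544] 0.0007922577020434553
flange [ 0.49819764 -0.39970662  0.04874872] 0.0008033603086865051
plate [0.52231752 0.04232915 0.08336435] 0.0009319960849531296
board ((0.535516083240509, -0.1518688201904297), (0.1925853043794632, 0.21672329306602478), 3.691406011581421) [[ 0.4324466  -0.04993157]
 [ 0.4463998  -0.26620522]
 [ 0.63858557 -0.25380605]
 [ 0.62463236 -0.03753242]]
0.15
```

View pics/crop.png

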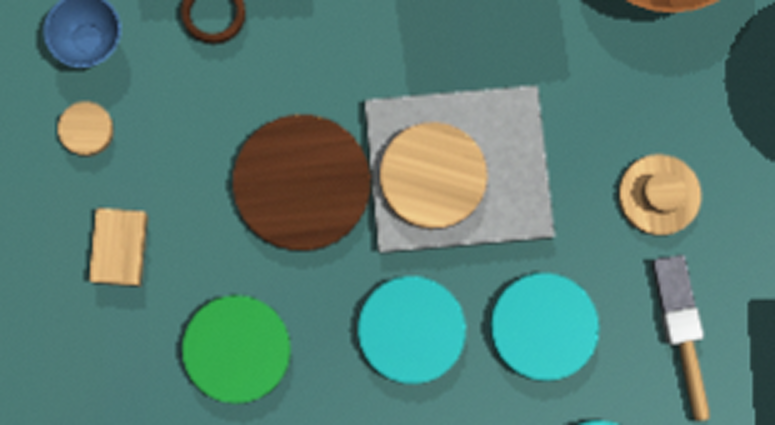

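Sizes agree: radii 64, 32, 49 and 83 mm, board 193×217 mm at yaw 0.064. The crop shows the pale disc on the grey board at about (433,175) in the crop, and it is the only wooden disc there. I'll go behind it and push with open fingers along +y.

Request:
arm_command:
  increments: [0.36,0.271,0,40,1,0.36,0.271,0,40,1,0.36,0.271,0,40,1,0.36,0.271,0,40,1,0.36,0.271,0,40,1]

```text
clock: 0.65
position: [0.3254, 0.4562, 0.2455]
tool_rot: [2.789, -1.446, 0.0]
force: [1.4, 0.8, 0.8]
grip_width: 0.0874
grip_force: 0.0
```

```bash
python3 -c "
from h import *
to(.45,.25,.24,0);to(.5225,-.205,.12,0)"
```

```text
shift [0.2403 0.017  0.0055] turn 35.21
shift [0.6539 0.2201 0.1256] turn 35.21
```

Request:
arm_command:
  increments: [0.24,0.017,0,35.2,1,0.24,0.017,0,35.2,1,0.24,0.017,0,35.2,1,0.24,0.017,0,35.2,1,0.24,0.017,0,35.2,1]

```text
clock: 1.15
position: [0.4508, 0.2504, 0.2457]
tool_rot: [-2.221, 2.222, 0.0]
force: [-0.3, 1.3, -0.0]
grip_width: 0.0875
grip_force: 0.0
```

```bash
python3 -c "
from h import *
to(.5225,-.205,.12,0)"
```

```text
shift [ 0.4554 -0.0718  0.1256] turn -0.02
```

Request:
arm_command:
  increments: [0.24,-0.072,0,0,1,0.24,-0.072,0,0,1,0.24,-0.072,0,0,1,0.24,-0.072,0,0,1,0.24,-0.072,0,0,1]

```text
clock: 1.65
position: [0.5234, 0.0117, 0.2457]
tool_rot: [-2.228, 2.215, -0.0]
force: [1.2, 0.9, -0.7]
grip_width: 0.0876
grip_force: 0.0
```

```bash
python3 -c "
from h import *
c=cam('wrist','w1');print(c['eye'],c['R'].round(2).tolist());to(.5225,-.205,.12,0)"
```

```text
[ 0.52393902 -0.06856365  0.38455852] [[-1.0, -0.01, -0.0], [-0.01, 0.96, 0.29], [-0.0, 0.29, -0.96]]
shift [0.211  0.0025 0.1258] turn 0.16
```

View pics/w1.png

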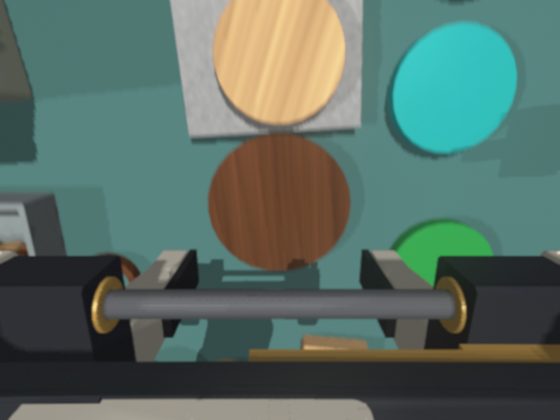

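The wrist view shows the plate whole at (280,200) and the big disc above it at (280,52). I'll measure the plate here.

```bash
cat >> h.py <<'E'
def dark(im):
    h=cv2.cvtColor(im,cv2.COLOR_BGR2HSV); return (h[...,0]<20)&(h[...,1]>80)&(h[...,2]<150)
E
python3 -c "
from h import *
c=cam('wrist');k=contour(dark(c['image']),(280,200));k=k[k[:,1]<255]
print(len(k),circ(w(c,k,.018)),circ(w(c,k,.018),.085))
k=contour(pale(c['image']),(280,60));k=k[k[:,1]>3]
print(circ(w(c,k,.04)),circ(w(c,k,.04),.065))"
```

```text
284 (array([0.52299062, 0.03853651, 0.08295949]), np.float64(0.000544514864368765)) (array([0.5229788 , 0.04052256, 0.085     ]), np.float64(0.0017589282368784256))
(array([ 0.52378178, -0.12010914,  0.06418736]), np.float64(0.00032392513925042404)) (array([ 0.52379259, -0.12057933,  0.065     ]), np.float64(0.0008320979848384097))
```

Request:
arm_command:
  increments: [0.215,0.002,0,0,1,0.215,0.002,0,0,1,0.215,0.002,0,0,1,0.215,0.002,0,0,1,0.215,0.002,0,0,1]

```text
clock: 2.25
position: [0.5219, -0.2046, 0.2452]
tool_rot: [2.224, -2.218, -0.001]
force: [-0.2, 0.7, -0.4]
grip_width: 0.088
grip_force: 0.0
```

```bash
python3 -c "
from h import *
to(.523,-.205,.045,0)"
```

```text
shift [ 0.0004 -0.0013  0.2002] turn 0.16
```

Request:
arm_command:
  increments: [0,-0.001,0.2,0,1,0,-0.001,0.2,0,1,0,-0.001,0.2,0,1,0,-0.001,0.2,0,1,0,-0.001,0.2,0,1]

```text
clock: 2.75
position: [0.5227, -0.2006, 0.042]
tool_rot: [2.226, -2.212, -0.005]
force: [0.4, -0.5, -0.8]
grip_width: 0.0877
grip_force: 0.0
```

Request:
arm_command:
  increments: [-0.005,0,0,0,1,-0.015,0,0,0,1,-0.025,0,0,0,1,-0.03,0,0,0,1,-0.035,0,0,0,1]

```text
clock: 3.25
position: [0.5235, -0.1655, 0.0461]
tool_rot: [-2.228, 2.214, -0.001]
force: [-0.6, -0.4, -0.3]
grip_width: 0.0875
grip_force: 0.6
```

Request:
arm_command:
  increments: [-0.01,0,0,0,1,-0.02,0,0,0,1,-0.03,0,0,0,1,-0.04,0,0,0,1,-0.05,0,0,0,1]

```text
clock: 3.75
position: [0.5232, -0.1155, 0.0457]
tool_rot: [-2.228, 2.215, -0.0]
force: [-0.3, -3.0, 2.2]
grip_width: 0.0875
grip_force: 1.4
```

Request:
arm_command:
  increments: [-0.01,0,0,0,1,-0.02,0,0,0,1,-0.03,0,0,0,1,-0.04,0,0,0,1,-0.05,0,0,0,1]

```text
clock: 4.25
position: [0.5227, -0.0654, 0.0455]
tool_rot: [2.227, -2.215, -0.0]
force: [0.2, -2.4, 1.2]
grip_width: 0.0881
grip_force: 1.6
```

```bash
python3 -c "
from h import *
c=cam('top','t2');k=contour(pale(c['image']),(300,180))
print(circ(w(c,k,.039)));to(.523,-.015,.045,0)"
```

```text
(array([0.49694851, 0.00305384, 0.03904323]), np.float64(0.006094769137823071))
shift [-0.0494 -0.0005  0.0005] turn 0.33
```

View pics/t2.png

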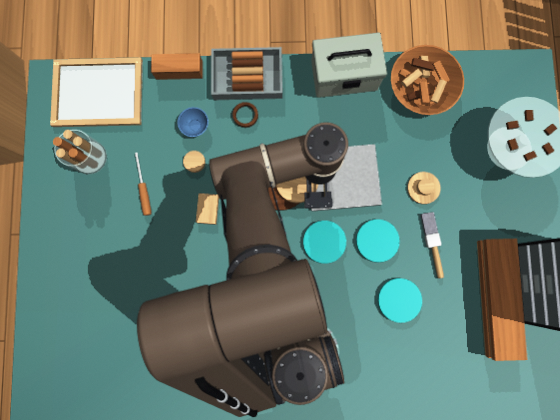

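The top view is blocked by the arm, but the disc shows at (295,190) moving onto the plate. I'll push on, stopping slightly short, then back off and look.

Request:
arm_command:
  increments: [-0.01,0,0,0,1,-0.02,0,0,0,1,-0.03,0,0,0,1,-0.038,0,0,0,1,-0.043,0,0,0,1]

```text
clock: 4.8
position: [0.5225, -0.0224, 0.0455]
tool_rot: [2.228, -2.215, -0.0]
force: [-0.2, -1.0, -1.0]
grip_width: 0.0873
grip_force: 0.5
```

Request:
arm_command:
  increments: [0.02,0,0,0,1,0.05,0,0,0,1,0.06,0,-0.05,0,1,0.06,0,-0.1,0,1,0.06,0,-0.1,0,1]

```text
clock: 5.3
position: [0.5269, -0.0834, 0.1522]
tool_rot: [-2.222, 2.209, -0.011]
force: [0.3, -0.5, 0.3]
grip_width: 0.0877
grip_force: 0.0
```

```bash
python3 -c "
from h import *
c=cam('side','s3')
k=contour(pale(c['image']),(293,205));print(proj(c,[.523,.04,.038]),circ(w(c,k,.038)))
c=cam('wrist','w3');print(proj(c,[.523,.04,.038]))
import numpy as np
cv2.imwrite('pics/m3.png',np.hstack([c['image'][:,80:480],cv2.imread('pics/s3.png')[:,80:480]]))
"
```

```text
[[293.11911988 202.60856886]] (array([0.51765398, 0.03609853, 0.06530177]), np.float64(0.011382397623283125))
[[281.5902165  342.54691398]]
```

View pics/m3.png

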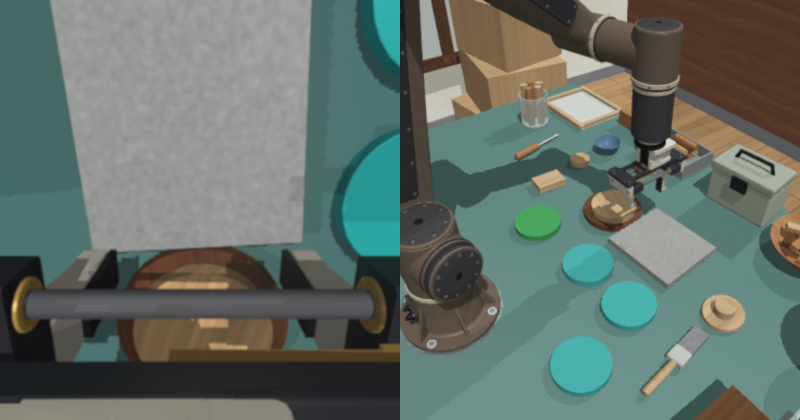

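The disc is on the plate. I'll rise for a clear wrist view and measure both together.

Request:
arm_command:
  increments: [-0.12,0,-0.1,0,1,-0.12,0,-0.1,0,1,-0.12,0,-0.1,0,1,-0.12,0,-0.1,0,1,-0.12,0,-0.1,0,1]

```text
clock: 5.9
position: [0.5221, 0.0382, 0.2453]
tool_rot: [-2.23, 2.213, 0.001]
force: [-1.6, -0.2, -0.5]
grip_width: 0.0879
grip_force: 0.0
```

```bash
cat >> h.py <<'E'
def outline(c,zp,xy0,r,pred,outside=True):
    """radial brightest-gradient rim fit: sample rays about xy0 in plane zp; find edge near r by max gradient of channel sum"""
    im=cv2.cvtColor(c["image"],cv2.COLOR_BGR2LAB).astype(np.float32); im=cv2.GaussianBlur(im,(0,0),1)
    rr=np.arange(r-.009,r+.009,.0004); P=[]
    for a in np.radians(np.arange(0,360,3)):
        q=proj(c,np.c_[xy0[0]+rr*np.cos(a),xy0[1]+rr*np.sin(a),np.full(len(rr),zp)])
        if not pred(q): continue
        s=cv2.remap(im,q[:,0].astype(np.float32).reshape(1,-1),q[:,1].astype(np.float32).reshape(1,-1),1)[0]
        g=np.linalg.norm(np.gradient(s,axis=0),axis=1); i=g.argmax(); P.append([xy0[0]+rr[i]*np.cos(a),xy0[1]+rr[i]*np.sin(a)])
    return circ(np.array(P)),len(P)
E
python3 -c "
from h import *
c=cam('wrist','w4');pred=lambda q:(q[:,1].max()<245)&(q.min()>2)
for z,r in((.018,.085),(.038,.065)):
  x=[.523,.04]
  for _ in range(3):
    s,n=outline(c,z,x,r,pred);x=s[0][:2]
  print(z,s,n)
print(monitor.get_obs()['position'])
cv2.imwrite('pics/w4.png',c['image'])"
```

```text
0.018 (array([0.5230035 , 0.03793413, 0.08455699]), np.float64(0.002331216042413952)) 95
0.038 (array([0.52212137, 0.03314618, 0.06449407]), np.float64(0.00026088773814816153)) 110
[0.521461   0.03715636 0.24420069]
```

View pics/w4.png

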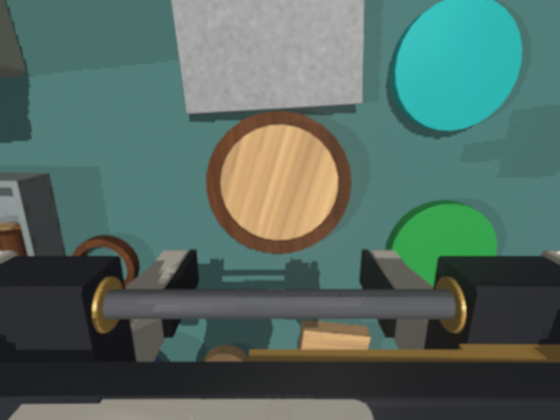

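The disc sits on the plate at about (280,183), a few mm towards the board. I'll refine the plate outline, then nudge.

```bash
python3 -c "
from h import *
c=cam('wrist');m=dark(c['image'])|pale(c['image']);k=contour(m,(280,180));P=w(c,k,.018);print(len(k),circ(P))
a=np.degrees(np.arctan2(P[:,1]-.038,P[:,0]-.523));d=np.hypot(P[:,0]-.523,P[:,1]-.038)
for t in range(-180,180,30):print(t,(d[(a>=t)&(a<t+30)].mean()*1e3).round(1))
to(.5232,-.06,.045,0)"
```

```text
403 (array([0.52305739, 0.03910006, 0.08303078]), np.float64(0.000402089647159196))
-180 82.6
-150 82.0
-120 82.2
-90 82.2
-60 82.2
-30 82.5
0 83.3
30 84.1
60 84.2
90 83.9
120 83.9
150 83.2
shift [ 0.0963 -0.002   0.1988] turn 0.32
```

Request:
arm_command:
  increments: [0.097,-0.002,0,0,1,0.097,-0.002,0.05,0,1,0.097,-0.002,0.1,0,1,0.097,-0.002,0.15,0,1,0.097,-0.002,0.199,0,1]

```text
clock: 6.5
position: [0.523, -0.0624, 0.0573]
tool_rot: [2.223, -2.218, -0.002]
force: [1.6, -0.2, -0.1]
grip_width: 0.0878
grip_force: 0.0
```

Request:
arm_command:
  increments: [0,0,0,0,1,0,0,0,0,1,-0.015,0,0,0,1,-0.025,0,0,0,1,-0.03,0,0,0,1]

```text
clock: 7.0
position: [0.5259, -0.0285, 0.0623]
tool_rot: [-2.227, 2.211, -0.003]
force: [0.6, -0.9, -0.1]
grip_width: 0.0873
grip_force: 0.0
```

```bash
python3 -c "
from h import *
to(.5234,-.0164,.045,0)"
```

```text
shift [-0.0121  0.0024  0.0173] turn 0.39
```

Request:
arm_command:
  increments: [0.02,0.002,0,0,1,0.02,0.002,0.017,0,1,0.02,0.002,0.017,0,1,0.01,0.002,0.017,0,1,0,0.002,0.017,0,1]

```text
clock: 7.5
position: [0.5232, -0.0291, 0.0441]
tool_rot: [-2.227, 2.215, -0.001]
force: [1.6, -0.0, 0.1]
grip_width: 0.0875
grip_force: 0.0
```

```bash
python3 -c "
from h import *
to(.5234,-.0164,.045,0)"
```

```text
shift [-0.0127 -0.0003 -0.0009] turn 0.32
```

Push 12.7 mm slowly, back off, rise and check.

Request:
arm_command:
  increments: [-0.005,0,0,0,1,-0.009,0,0,0,1,-0.0117,0,0,0,1,-0.0127,0,0,0,1,-0.0127,0,0,0,1]

```text
clock: 8.0
position: [0.5226, -0.0174, 0.0433]
tool_rot: [-2.228, 2.215, -0.0]
force: [-0.3, -0.6, 1.5]
grip_width: 0.0879
grip_force: 0.8
```

Request:
arm_command:
  increments: [0.02,0,0,0,1,0.04,0,0,0,1,0.04,0,-0.05,0,1,0.04,0,-0.1,0,1,0,0,-0.14,0,1]

```text
clock: 8.5
position: [0.5231, -0.024, 0.1813]
tool_rot: [-2.222, 2.219, -0.002]
force: [1.9, 0.4, 0.1]
grip_width: 0.0879
grip_force: 0.0
```

Request:
arm_command:
  increments: [-0.05,0,-0.05,0,1,-0.05,0,-0.06,0,1,-0.05,0,-0.06,0,1,-0.05,0,-0.06,0,1]

```text
clock: 8.9
position: [0.5222, 0.0284, 0.2386]
tool_rot: [-2.227, 2.214, 0.0]
force: [1.1, 0.5, -0.9]
grip_width: 0.0876
grip_force: 0.0
```

```bash
cat > m.py <<'E'
from h import *
c=cam('wrist','wm');pred=lambda q:(q[:,1].max()<245)&(q.min()>2)
m=dark(c['image'])|pale(c['image']);k=contour(m,proj(c,[.523,.039,.018])[0]);k=k[k[:,1]<245];print('plate',circ(w(c,k,.018)))
x=[.523,.04]
for _ in range(3): s,n=outline(c,.038,x,.065,pred);x=s[0][:2]
print('disc',s,n); print(monitor.get_obs()['position'])
E
python3 m.py
```

```text
plate (array([0.52311768, 0.03892925, 0.08299297]), np.float64(0.0003863579231752339))
disc (array([0.52242587, 0.03752644, 0.06456909]), np.float64(0.0002835383448176826)) 91
[0.52173354 0.02779546 0.23778468]
```

Disc is centred to about 1.5 mm. Next the hub.

Request:
arm_command:
  increments: [0.41,0.024,0,0,1,0.41,0.024,0,0,1,0.41,0.024,0,0,1,0.41,0.024,0,0,1,0.41,0.024,0,0,1]

```text
clock: 9.45
position: [0.5077, -0.2242, 0.237]
tool_rot: [2.226, -2.215, -0.003]
force: [0.7, 0.8, 0.6]
grip_width: 0.0874
grip_force: 0.0
```

Request:
arm_command:
  increments: [0.16,0.01,0,0,1,0.16,0.01,0,0,1,0.16,0.01,0,0,1,0.16,0.01,0,0,1,0.16,0.01,0,0,1]

```text
clock: 9.95
position: [0.4981, -0.3841, 0.2359]
tool_rot: [2.222, -2.219, -0.006]
force: [0.1, 0.8, -0.6]
grip_width: 0.0875
grip_force: 0.0
```

```bash
python3 -c "
from h import *
c=cam('wrist','w5');pred=lambda q:(q[:,1].max()<245)&(q.min()>2)
for z,r in((.012,.05),(.036,.025)):
  x=[.498,-.401]
  for _ in range(3):
    s,n=outline(c,z,x,r,pred);x=s[0][:2]
  print(z,s,n)
to(x[0],x[1],.1,0)"
```

```text
0.012 (array([ 0.49805242, -0.4029204 ,  0.04963675]), np.float64(0.00029181474389930245)) 120
0.036 (array([ 0.49941603, -0.4006396 ,  0.02570173]), np.float64(0.001467106487058588)) 120
shift [ 0.0182 -0.0012  0.1364] turn 0.14
```

View pics/w5.png

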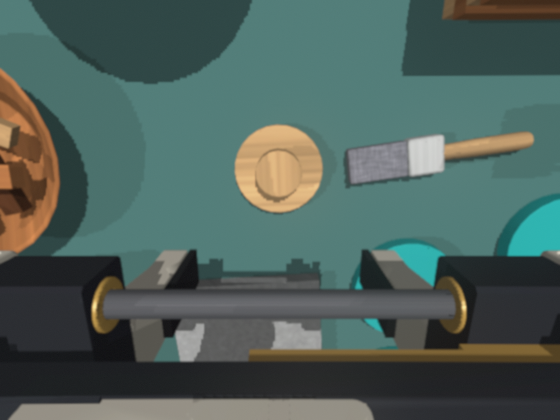

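The hubbed disc is at (278,172) with its hub up. Descend and grip the hub (tips about 4 mm above the flange).

Request:
arm_command:
  increments: [0.0185,-0.001,0.05,0,1,0.0185,-0.001,0.1,0,1,0.0185,-0.001,0.15,0,1,0.0185,-0.001,0.18,0,1,0.0185,-0.001,0.18,0,1]

```text
clock: 10.5
position: [0.4976, -0.3973, 0.0531]
tool_rot: [2.226, -2.213, -0.015]
force: [-1.0, -0.4, 0.4]
grip_width: 0.0875
grip_force: 0.0
```

```bash
python3 -c "
from h import *
to(.4985,-.4025,.035,0)"
```

```text
shift [ 0.0053 -0.001   0.0181] turn 0.33
```

Request:
arm_command:
  increments: [0,-0.001,0.008,0,1,0,-0.001,0.008,0,1]

```text
clock: 10.7
position: [0.5032, -0.4001, 0.0518]
tool_rot: [-2.228, 2.214, -0.003]
force: [-0.5, 0.8, 0.2]
grip_width: 0.0875
grip_force: 0.0
```

```bash
python3 -c "
from h import *
to(.4985,-.4025,.035,0);print(monitor.get_obs()['tool_rot'])"
```

```text
shift [0.0023 0.0047 0.0168] turn 0.37
[-2.22825225  2.21375246 -0.00290649]
```

Request:
arm_command:
  increments: [0,0,0,0,1,0,0,0,0,1]

```text
clock: 10.9
position: [0.503, -0.4006, 0.0524]
tool_rot: [-2.227, 2.214, -0.004]
force: [0.4, 0.1, -0.2]
grip_width: 0.0879
grip_force: 0.0
```

```bash
python3 -c "
from h import *
to(.4985,-.4025,.035,0);print(monitor.get_obs()['tool_rot'])"
```

```text
shift [0.0019 0.0045 0.0173] turn 0.33
[-2.22715079  2.21427623 -0.00415941]
```

Request:
arm_command:
  increments: [0.002,0.0045,0.008,0.3,1,0.002,0.0045,0.017,0.3,1,0.002,0.0045,0.017,0.3,1]

```text
clock: 11.2
position: [0.4962, -0.4019, 0.0319]
tool_rot: [2.22, -2.221, -0.004]
force: [0.3, -0.1, 0.3]
grip_width: 0.0878
grip_force: 0.0
```

```bash
python3 -c "
from h import *
to(.4985,-.4025,.035,0);print(monitor.get_obs()['tool_rot'])"
```

```text
shift [ 0.0006 -0.0022 -0.0031] turn -0.03
[ 2.22041782 -2.22149591 -0.00385349]
```

Request:
arm_command:
  increments: [0.0006,-0.002,-0.003,0,1,0.0006,-0.002,-0.003,0,0.5,0.0006,-0.002,-0.003,0,0.5,0.0006,-0.002,-0.003,0,0.45,0.0006,-0.002,-0.003,0,0.45]
  force: 20

```text
clock: 11.7
position: [0.4996, -0.4029, 0.0366]
tool_rot: [-2.222, 2.221, -0.0]
force: [-0.4, -0.4, -1.0]
grip_width: 0.0613
grip_force: 0.0
```

Request:
arm_command:
  increments: [0,0,0,0,0.3,0,0,0,0,0.3,0,0,0,0,0.3,0,0,0,0,0.3,0,0,0,0,0.3]

```text
clock: 12.2
position: [0.4994, -0.4029, 0.0366]
tool_rot: [2.222, -2.221, -0.0]
force: [-0.4, 0.3, 1.1]
grip_width: 0.0492
grip_force: 20.0
```

Gripped at 49 mm. Lift and carry.

Request:
arm_command:
  increments: [0,0,-0.03,0,0.3,0,0,-0.07,0,0.3,0,0,-0.1,0,0.3,-0.04,0,-0.1,0,0.3,-0.08,-0.005,-0.1,0,0.3]

```text
clock: 12.7
position: [0.5045, -0.3228, 0.1375]
tool_rot: [-2.218, 2.223, -0.003]
force: [0.4, 0.7, -1.4]
grip_width: 0.0497
grip_force: 20.0
```

Request:
arm_command:
  increments: [-0.045,-0.003,0,0,0.3,-0.09,-0.005,0,0,0.3,-0.135,-0.007,0,0,0.3,-0.18,-0.01,0,0,0.3,-0.22,-0.012,0,0,0.3]

```text
clock: 13.2
position: [0.5165, -0.1009, 0.1367]
tool_rot: [-2.222, 2.22, -0.001]
force: [1.3, -0.0, -0.6]
grip_width: 0.0498
grip_force: 20.0
```

Request:
arm_command:
  increments: [-0.045,-0.003,0,0,0.3,-0.09,-0.005,0,0,0.3,-0.125,-0.006,0,0,0.3,-0.14,-0.006,0,0,0.3,-0.14,-0.006,0,0,0.3]

```text
clock: 13.7
position: [0.5226, 0.0389, 0.1365]
tool_rot: [-2.224, 2.218, -0.0]
force: [-0.4, -0.8, -1.3]
grip_width: 0.0497
grip_force: 20.0
```

```bash
python3 -c "
from h import *
o=monitor.get_obs();print(o['grip_width'],o['position'],o['tool_rot'])
c=cam('wrist','w6');pred=lambda q:(q[:,1].max()<235)&(q.min()>2)
p=o['position'];print(p,proj(c,p))
to(.5225,.0385,.0750,0)"
```

```text
0.04965072135779215 [0.52256517 0.03887148 0.13653626] [-2.22436558e+00  2.21783067e+00 -6.55437159e-05]
[0.52256517 0.03887148 0.13653626] [[278.99087314 286.28411595]]
shift [-0.0008 -0.0002  0.0614] turn 0.11
```

View pics/w6.png

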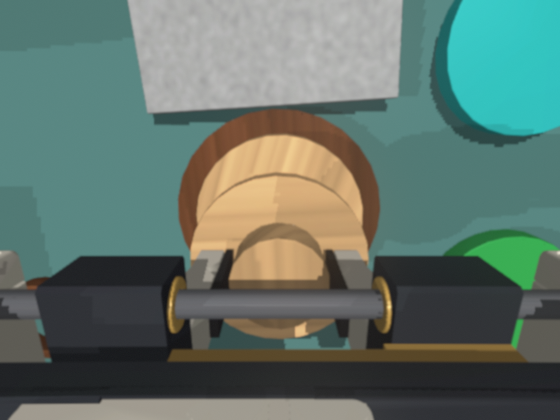

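Held level, big disc below. I'll fit both visible rims in this view for the final offset.

```bash
python3 -c "
from h import *
c=cam('wrist');pred=lambda q:(q[:,1].max()<243)&(q.min()>2)
p=monitor.get_obs()['position']
for z,r,lo in((p[2]-.0366+.012,.05,0),(.038,.065,0)):
  x=[.5225,.038]
  for _ in range(3):
    pr=(lambda q:(q[:,1].max()<243)) if r<.06 else (lambda q:(q[:,1].max()<185))
    s,n=outline(c,z,x,r,pr);x=s[0][:2]
  print(z,s,n)
  # fixed radius
"
```

```text
0.11177042648954684 (array([0.52233775, 0.03929373, 0.05172401]), np.float64(0.0023844742242952236)) 47
0.038 (array([0.52231184, 0.03713995, 0.06398605]), np.float64(0.00015066014649137857)) 39
```

Request:
arm_command:
  increments: [0.001,0,0.025,0,0.3,0.001,0,0.045,0,0.3,0.001,0,0.055,0,0.3,0.001,0,0.055,0,0.3,0.001,0,0.055,0,0.3]

```text
clock: 14.3
position: [0.5228, 0.0355, 0.082]
tool_rot: [-2.221, 2.222, -0.0]
force: [0.1, 0.2, -1.0]
grip_width: 0.0498
grip_force: 20.0
```

```bash
python3 -c "
from h import *
to(.5225,.0380,.0746,0)"
```

```text
shift [-0.0025  0.0003  0.0074] turn -0.02
```

Request:
arm_command:
  increments: [-0.0022,0.0003,0.004,0,0.3,-0.0022,0.0003,0.006,0,0.3,-0.0022,0.0003,0.007,0,0.3,-0.0022,0.0003,0.0075,0,0.3,-0.0022,0.0003,0.0075,0,0.3]

```text
clock: 14.8
position: [0.5222, 0.0385, 0.0745]
tool_rot: [-2.222, 2.22, -0.0]
force: [-1.6, 0.8, 3.9]
grip_width: 0.0496
grip_force: 20.0
```

Contact (about +4 N). Release, then rise.

Request:
arm_command:
  increments: [0,0,0,0,0.8,0,0,0,0,0.8,0,0,0,0,0.8,0,0,0,0,0.8,0,0,0,0,0.8]
  force: 10

```text
clock: 15.3
position: [0.5221, 0.0383, 0.074]
tool_rot: [2.222, -2.221, -0.0]
force: [-1.1, -0.5, 0.3]
grip_width: 0.0698
grip_force: 0.0
```

Request:
arm_command:
  increments: [0,0,-0.03,0,1,0,0,-0.07,0,1,0,0,-0.12,0,1,0,0,-0.17,0,1,0,0,-0.17,0,1]

```text
clock: 15.8
position: [0.5256, 0.039, 0.2516]
tool_rot: [-2.215, 2.213, -0.01]
force: [0.7, -0.7, 0.4]
grip_width: 0.0876
grip_force: 0.0
```

```bash
cat > m2.py <<'E'
from h import *
c=cam('wrist','w7')
for z,r in((.038,.065),(.05,.05),(.074,.025)):
  x=[.5225,.038]
  for _ in range(3): s,n=outline(c,z,x,r,lambda q:(q[:,1].max()<245)&(q.min()>2));x=s[0][:2]
  print(z,s,n)
to(.596,.30,.25,0); print(monitor.get_obs()['grip_width'])
E
python3 m2.py
```

```text
0.038 (array([0.52220277, 0.03763354, 0.06447389]), np.float64(0.0002779699055255817)) 109
0.05 (array([0.52318908, 0.04439005, 0.05484079]), np.float64(0.0020876788290597943)) 120
0.074 (array([0.52340746, 0.0395854 , 0.02543163]), np.float64(0.0011933915776164191)) 120
shift [-0.2611 -0.0723 -0.0008] turn 0.03
0.08785588742368625
```

View pics/w7.png

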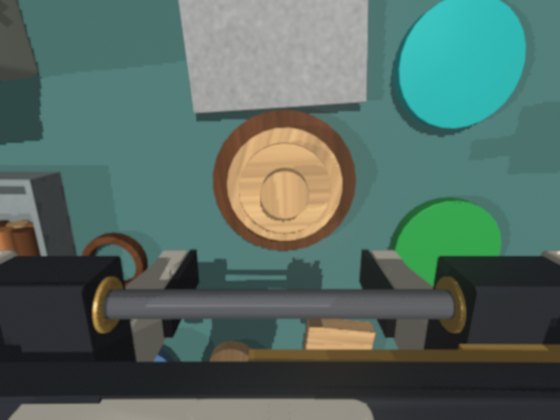

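The hubbed disc lies on the big disc with its hub up at (285,193). The hub fit carries the same bias as at the pick, so it is centred within about 1 mm. The bowl is close to the cap along x, so I'll turn the fingers 90° to close along y.

Request:
arm_command:
  increments: [-0.24,-0.072,0,-42,1,-0.24,-0.072,0,-42,1,-0.24,-0.072,0,-42,1,-0.24,-0.072,0,-42,1,-0.24,-0.072,0,-42,1]

```text
clock: 16.35
position: [0.5937, 0.2794, 0.2426]
tool_rot: [2.872, -1.268, -0.002]
force: [0.6, 0.3, 1.2]
grip_width: 0.0878
grip_force: 0.0
```

```bash
python3 -c "
from h import *
to(.605,.308,.25,np.pi/2)"
```

```text
shift [-0.0135 -0.0276 -0.0074] turn -47.64
```

Request:
arm_command:
  increments: [-0.03,-0.009,0,-47.6,1,-0.03,-0.009,0,-47.6,1,-0.03,-0.009,0,-47.6,1,-0.03,-0.009,0,-47.6,1,-0.03,-0.009,0,-47.6,1]

```text
clock: 16.85
position: [0.5799, 0.306, 0.2422]
tool_rot: [3.137, -0.127, -0.003]
force: [1.1, -0.2, -0.6]
grip_width: 0.0875
grip_force: 0.0
```

Request:
arm_command:
  increments: [0,0,0,-4.9,1,0,0,0,-4.9,1,0,0,0,-4.9,1]

```text
clock: 17.15
position: [0.5802, 0.3058, 0.243]
tool_rot: [3.141, -0.008, -0.002]
force: [-0.6, 0.1, -0.5]
grip_width: 0.0877
grip_force: 0.0
```

```bash
cat > m3.py <<'E'
from h import *
c=cam('wrist','w8'); print(proj(c,[.5957,.3085,.018]))
x=[.5957,.308]
for _ in range(3): s,n=outline(c,.018,x,.033,lambda q:(q[:,1].max()<245)&(q.min()>2));x=s[0][:2]
print(s,n); o=monitor.get_obs(); print(o['position'],o['tool_rot']); to(x[0],x[1],.05,np.pi/2)
E
python3 m3.py
```

```text
[[274.6566529  171.29772875]]
(array([0.5967225 , 0.30699015, 0.03274627]), np.float64(0.00029984196554297843)) 120
[0.58028703 0.30591771 0.24324081] [ 3.14084302e+00 -7.16818387e-03 -1.44807695e-03]
shift [ 0.0166 -0.0013  0.1932] turn -0.26
```

Request:
arm_command:
  increments: [0.0163,-0.001,0.05,0,1,0.0163,-0.001,0.1,0,1,0.0163,-0.001,0.15,0,1,0.0163,-0.001,0.2,0,1,0.0163,-0.001,0.2,0,1]

```text
clock: 17.7
position: [0.5927, 0.3037, 0.0367]
tool_rot: [3.134, -0.008, -0.016]
force: [-0.8, -0.8, -1.8]
grip_width: 0.0881
grip_force: 0.0
```

Request:
arm_command:
  increments: [0,0,0,0,1,0,0,0,0,1]

```text
clock: 17.9
position: [0.5985, 0.3083, 0.047]
tool_rot: [-3.139, 0.003, -0.005]
force: [1.1, 0.7, 0.9]
grip_width: 0.0879
grip_force: 0.0
```

```bash
python3 -c "
from h import *
to(.5964,.307,.0215,np.pi/2)"
```

```text
shift [-0.0021  0.0013  0.0255] turn -0.1
```

Request:
arm_command:
  increments: [-0.002,0.001,0.012,0,1,-0.002,0.001,0.02,0,1,-0.002,0.001,0.023,0,1,-0.002,0.001,0.023,0,1,-0.002,0.001,0.023,0,1]

```text
clock: 18.4
position: [0.5949, 0.3061, 0.0212]
tool_rot: [-3.142, 0.003, -0.0]
force: [0.1, 0.3, 0.8]
grip_width: 0.0874
grip_force: 0.0
```

```bash
python3 -c "
from h import *
to(.5964,.307,.0215,np.pi/2)"
```

```text
shift [ 0.0015 -0.0009 -0.0003] turn -0.11
```

Request:
arm_command:
  increments: [0.0015,-0.001,0,0,1,0.0015,-0.001,0,0,0.6,0.0015,-0.001,0,0,0.6,0.0015,-0.001,0,0,0.5,0.0015,-0.001,0,0,0.5]
  force: 15

```text
clock: 18.9
position: [0.5963, 0.3071, 0.0211]
tool_rot: [-3.141, 0.003, -0.0]
force: [0.5, -0.2, 0.4]
grip_width: 0.0657
grip_force: 15.0
```

Request:
arm_command:
  increments: [0,0,0,0,0.5,0,0,0,0,0.5,0,0,0,0,0.5]

```text
clock: 19.2
position: [0.5963, 0.3071, 0.0211]
tool_rot: [-3.142, 0.003, -0.0]
force: [-0.1, 0.2, 0.1]
grip_width: 0.0654
grip_force: 15.0
```

Request:
arm_command:
  increments: [0,0,-0.04,0,0.5,0,0,-0.09,0,0.5,0,0,-0.12,0,0.5,-0.01,0.035,-0.12,0,0.5,-0.022,0.08,-0.12,0,0.5]

```text
clock: 19.7
position: [0.5744, 0.2279, 0.142]
tool_rot: [-3.14, -0.0, -0.003]
force: [0.8, -1.8, -1.2]
grip_width: 0.0658
grip_force: 15.0
```

Request:
arm_command:
  increments: [-0.012,0.045,0,0,0.5,-0.025,0.09,0,0,0.5,-0.037,0.135,0,0,0.5,-0.048,0.175,0,0,0.5,-0.052,0.189,0,0,0.5]

```text
clock: 20.2
position: [0.5199, 0.0351, 0.1411]
tool_rot: [3.141, -0.007, -0.001]
force: [0.2, 0.6, -1.2]
grip_width: 0.0655
grip_force: 15.0
```

Request:
arm_command:
  increments: [0,0,0,0,0.5,0,0,0,0,0.5]

```text
clock: 20.4
position: [0.5222, 0.0384, 0.1413]
tool_rot: [-3.141, 0.004, -0.001]
force: [0.0, 0.6, -0.4]
grip_width: 0.0658
grip_force: 15.0
```

```bash
python3 -c "
from h import *
to(.5222,.0384,.0951,np.pi/2)
c=cam('wrist');x=[.522,.038]
for _ in range(3): s,n=outline(c,.038,x,.065,lambda q:(q[:,1].max()<180)&(q.min()>2));x=s[0][:2]
print('disc',s,n)"
```

```text
shift [-0.      0.      0.0462] turn -0.15
disc (array([0.52348401, 0.03851662, 0.06389927]), np.float64(0.00026948104425968263)) 39
```

Request:
arm_command:
  increments: [0.0005,0,0.02,0,0.5,0.0005,0,0.035,0,0.5,0.0005,0,0.04,0,0.5,0.0005,0,0.04,0,0.5,0.0005,0,0.04,0,0.5]

```text
clock: 20.95
position: [0.5228, 0.0388, 0.1014]
tool_rot: [3.142, -0.002, 0.001]
force: [0.0, 0.2, -0.3]
grip_width: 0.0656
grip_force: 15.0
```

```bash
python3 -c "
from h import *
to(.5227,.0384,.0951,np.pi/2)"
```

```text
shift [-0.0001  0.0004  0.0063] turn -0.06
```

Request:
arm_command:
  increments: [0,0.0004,0.003,0,0.5,0,0.0004,0.005,0,0.5,0,0.0004,0.006,0,0.5,0,0.0004,0.0065,0,0.5,0,0.0004,0.0065,0,0.5]

```text
clock: 21.45
position: [0.5223, 0.0378, 0.095]
tool_rot: [-3.142, 0.003, -0.0]
force: [-2.1, 0.3, 4.2]
grip_width: 0.0657
grip_force: 15.0
```

Contact. Release, rise, and measure.

Request:
arm_command:
  increments: [0,0,0,0,1,0,0,0,0,1,0,0,0,0,1,0,0,0,0,1,0,0,0,0,1]
  force: 10

```text
clock: 21.95
position: [0.5223, 0.0378, 0.0944]
tool_rot: [3.142, -0.003, -0.0]
force: [0.1, -0.2, -0.1]
grip_width: 0.0873
grip_force: 0.0
```

Request:
arm_command:
  increments: [0,0,-0.03,0,1,0,0,-0.07,0,1,0,0,-0.12,0,1,-0.01,0,-0.16,0,1,-0.01,0,-0.16,0,1]

```text
clock: 22.45
position: [0.5144, 0.0383, 0.2609]
tool_rot: [-3.139, 0.002, -0.015]
force: [-0.4, -0.2, -0.3]
grip_width: 0.0875
grip_force: 0.0
```

Request:
arm_command:
  increments: [0,0,0,0,1,0,0,0,0,1]

```text
clock: 22.65
position: [0.5116, 0.0377, 0.2536]
tool_rot: [3.141, -0.003, -0.002]
force: [0.8, -0.5, 0.1]
grip_width: 0.0878
grip_force: 0.0
```

```bash
python3 -c "
from h import *
c=cam('wrist','w9')
for z,r in((.018,.085),(.038,.065),(.05,.05),(.092,.033)):
  x=[.5225,.038]
  for _ in range(3): s,n=outline(c,z,x,r,lambda q:(q[:,1].max()<245)&(q.min()>2));x=s[0][:2]
  print(z,s,n)
for r in(0,):
  print(proj(c,[[.522,.038,.092],[.522,.038,.05]]))
print(monitor.get_obs()['grip_width'],monitor.get_obs()['position'])"
```

```text
0.018 (array([0.52373947, 0.03920955, 0.0851095 ]), np.float64(0.0024810907693257702)) 113
0.038 (array([0.52259172, 0.03819848, 0.06463117]), np.float64(0.00029279949624719416)) 120
0.05 (array([0.51821055, 0.03182357, 0.05477431]), np.float64(0.004433304071587126)) 120
0.092 (array([0.51690052, 0.03643052, 0.03767732]), np.float64(0.004290610828634804)) 120
[[276.59488538 188.13127972]
 [276.80085001 179.43259354]]
0.08743725717001746 [0.51162505 0.03760229 0.25323876]
```

The cap fit was confused by the pale-on-pale edges and shadows. I'll score fixed-radius circles on edge strength instead, one fit per level.

```bash
python3 -c "
from h import *
c=cam('wrist');im=cv2.cvtColor(c['image'],cv2.COLOR_BGR2LAB).astype(np.float32);im=cv2.GaussianBlur(im,(0,0),.8)
a=np.radians(np.arange(0,360,2))
def samp(z,x,y,r):
  q=proj(c,np.c_[x+r*np.cos(a),y+r*np.sin(a),np.full(len(a),z)]).astype(np.float32)
  return cv2.remap(im,q[:,0].reshape(1,-1),q[:,1].reshape(1,-1),1)[0]
for z,r in((.018,.085),(.038,.065),(.05,.05),(.092,.033)):
  B=[]
  for x in np.arange(.515,.531,.001):
    for y in np.arange(.031,.047,.001):
      for rr in (r-.001,r):
        d=np.linalg.norm(samp(z,x,y,rr+.0012)-samp(z,x,y,rr-.0012),axis=1)
        B.append((np.minimum(d,15).mean(),x,y,rr))
  B.sort(reverse=True);print(z,[tuple(np.round(b,4).tolist()) for b in B[:4]])
"
```

```text
0.018 [(14.8211, 0.523, 0.039, 0.084), (14.8179, 0.523, 0.04, 0.085), (14.8117, 0.524, 0.039, 0.084), (14.7745, 0.523, 0.04, 0.084)]
0.038 [(15.0, 0.524, 0.039, 0.065), (15.0, 0.524, 0.039, 0.064), (15.0, 0.524, 0.038, 0.065), (15.0, 0.524, 0.038, 0.064)]
0.05 [(7.2773, 0.527, 0.034, 0.049), (7.2108, 0.527, 0.035, 0.049), (7.1812, 0.526, 0.037, 0.049), (7.1466, 0.526, 0.034, 0.049)]
0.092 [(9.5448, 0.524, 0.036, 0.033), (9.3757, 0.524, 0.035, 0.033), (9.0682, 0.523, 0.038, 0.033), (8.9087, 0.523, 0.037, 0.032)]
```

All layers agree within about 2–3 mm: plate (0.523, 0.0395), big disc (0.523, 0.0385), cap at its correct height (0.5235, 0.0365). Contact heights during both placings were as expected too. Handing in.

```bash
python3 -c "
from workcell import bot
print(bot.finish_job())"
```

```text
the job is handed in; nothing more can be done
None
```

The stand is stacked in the order asked and handed in at about 23 s: big disc on the plate, hubbed disc hub up on it, cap on the hub. The plate, big disc and cap centres measured within about 3 mm of each other; the flange's final position couldn't be read from the last picture, so it rests on the placing itself (about 1 mm).

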